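Shut the hearing aid box and switch its charger on

ROBOT

A 6-joint arm with a two-finger parallel gripper is mounted at the origin on the work surface. World frame = base frame: x ahead of the robot, y to its left, z up, the work surface at z = 0. Lengths are in m, angles in rad, forces in N, time in s.
With the tool pointing down it reaches from about 0.375 to 0.925 m from the base axis. Payload 5.7 kg.
Tool frame: the origin (TCP) lies at the very end of the fingers, on their centre line; the grasp point (between the pads) lies 19 mm behind it; z points along the fingers, y is the direction in which the jaws open and shut (so a half turn about z gives the same grasp; the last joint's range is limited). The gripper opens to 88 mm and grips with 3 to 60 N. Pads are 20 mm wide; open, the fingers measure 115 mm over their backs; the gripper's body (75 mm by 178 mm) begins 61 mm behind the grasp point.
Start: joints at [1.018, 0.359, 1.51, -0, 1.272, -0.115], TCP at [0.254, 0.543, 0.189] pointing down, gripper open.
Joint ranges: [-2.97, 2.97], [-1.01, 2.36], [0.21, 2.38], [-0.96, 4.11], [0.2, 2.71], [-2.98, 2.98]. Speed limits (rad/s): [2.39, 2.39, 3.14, 3.14, 3.14, 3.14].

INTERFACE

Orientations are given as a unit quaternion [w, x, y, z].
In Python, from workcell import r gives the robot as it stands.
- The arm moves only by the tool play_rows, never from a script. Its argument "rows" is a list that holds one entry, the list of rows, each a list of 7 numbers: the shift along the tool's x, y, z in mm, then the turn, a rotation vector about the tool's x, y, z in degrees, then the opening in per cent of the stroke, from 0 (shut) to 100 (fully open). In form: [[[dx, dy, dz, ax, ay, az, grip], ...]]. A call has 1 to 12 rows; each row is the pose to reach, as a shift and turn from the pose measured when the call began, along the tool's axes at that moment; what a row does not reach only later rows make up. A row lasts 1/12 s, in which the tool goes at most 41.7 mm and 7.16 degrees, less where a joint would pass 70% of its speed; a pose out of reach is approached as far as the arm can. A call with a gripper value outside its range is refused whole. The fingers move at their own pace and stop on an object; the grip force is fixed at half the most. Time passes only in rows, so rows that repeat a pose let the fingers close. It gives the time, the measured TCP pose, the force and the opening at its end, in the units of the state.
- r.state(): the state, without advancing time (a new reading comes with each control period).
- r.get_image(name): name is "side" or "top"; returns the picture (400x640x3 uint8, blue, green, red); there is no depth.
- r.calibration(name): a dict with "camera_matrix" (3x3 intrinsics, pixels), "extrinsics" (4x4, takes a point from camera to world coordinates). Camera axes: x right, y down, z forward; pixel columns grow to the right and rows downward; lengths in m; the calibration is good to about 2 mm. A picture is of the moment at which its call begins. calibration takes no time and is no camera call.
- r.close_job(): hands the job in, once; it reports no verdict.
Trained networks look in the newest picture that a camera, given by its name, has taken for a name from the list of things; names that differ only in an ending like _2 or _b are one class to them, and where a whole thing is asked for, a point or a joint stands for the part that bears it (a point fixed in the world has none). Each returns a list of dicts, best first, with "conf" (0 to 1); they miss things now and then, are a little off and sometimes report something else, mostly with a low value. They report only what shows in the picture. A call takes as long as a camera call.
- r.masks_of(target, camera): "mask" (400x640 bool, what is visible of it) and "rect" ([left, top, right, bottom] in pixels, round what is visible of it).
- r.pinpoint(target, camera): "uv" ([column, row] in pixels: a listed point, or the origin of a listed thing).
The state is a dict: "t": time; "joints": joint angles; "joint_vel": joint speeds; "joint_torque": joint torques, N m; "eef_pos": TCP position; "tool_rot": TCP orientation; "force": force on the tool from outside, world axes, zero at the start; "wrist_torque": the same for the moment, N m; "opening": opening from 0.0 (shut) to 1.0 (fully open).
Only numpy, scipy, OpenCV 4.12 (cv2) and the standard library are available. Lean on these libraries where they do the work, as an engineer would, in place of code of your own. Each camera call takes 0.05 s, during which the arm holds its last target.

TASK

Bedtime for the hearing aids: push the bamboo box's lid down until it is fully shut, and only then push the green lever of the black charger switch past its middle so that it snaps over to its dotted ON side and stays there. Everything is done by touch with the fingertips or the outside of the fingers: pick nothing up, do not shove the switch blocks about, leave the orange lamp lever on, and leave the other things where they stand.

Things in the scene. Friction and masses are not known exactly. Their poses are not given: they have to be found in the camera images.
- tray_box: bamboo tray box, fixed to the table, 160 (x) x 220 (y) x 70 mm high without its lid, origin at the centre of its underside, z up; its hinge runs along the far (+x) rim; a black cradle with two hearing aids lies inside, below the rim
- box_lid (a joint): lid angle, rad: 0 = fully shut, grows as the lid's near (-x) edge rises; starts between 0.5 and 1.0 and stops at 1.5. A stiff hinge: the lid stays where it is left and needs about 1 to 2 N at its free edge, pushed square to the lid, to go down
- box_lid_hinge (a point): middle of the lid's hinge line: box x +80 mm, y 0, 70 mm above the table; hinge axis along the box's y
- box_lid_edge (a point): middle of the lid's free edge, on its outer (upper) face. The lid is a plain bamboo board 160 mm (hinge to free edge) x 220 mm x 8 mm, no knob; shut, its top is 78 mm above the table
- charger_switch: charger switch: loose weighted black block 90 x 60 x 35 mm (x, y, z), 0.8 kg, rubbery underside; pushed hard it slides. Origin at the centre of its underside, z up. A steel lever with a green ball stands in the middle of its top; a flat green dot (12 mm) on the top at +x 37 mm marks the ON side
- charger_lever (a joint): charger lever angle, rad: 0 = OFF (the start), 1.0 = ON. Each end leans 0.5 rad from upright, ON to the block's +x, over the dot, OFF to its -x. Over-centre mechanism: unstable upright (at 0.5), it snaps to whichever end is nearer; about 1.5 N sideways at the ball starts it moving. Pivot at the middle of the block, 30 mm above its underside, axis along the block's y
- charger_lever_tip (a point): centre of the green ball (20 mm diameter) of the charger lever, 50 mm from the pivot, so 74 mm above the table at either end and 80 mm upright; the rod below it is 9 mm thick
- lamp_switch: lamp switch: loose weighted grey block 90 x 60 x 35 mm (x, y, z), 0.8 kg, rubbery underside; pushed hard it slides. Origin at the centre of its underside, z up. A steel lever with an orange ball stands in the middle of its top; a flat orange dot (12 mm) on the top at +x 37 mm marks the ON side
- lamp_lever (a joint): lamp lever angle, rad: 0 = ON (the start, to stay so), 1.0 = OFF. Each end leans 0.5 rad from upright, ON to the block's +x, over the dot, OFF to its -x. Over-centre mechanism: unstable upright (at 0.5), it snaps to whichever end is nearer; about 1.5 N sideways at the ball starts it moving. Pivot at the middle of the block, 30 mm above its underside, axis along the block's y
- lamp_lever_tip (a point): centre of the orange ball (20 mm diameter) of the lamp lever, 50 mm from the pivot, so 74 mm above the table at either end and 80 mm upright; the rod below it is 9 mm thick
- carousel: bystander, loose: battery carousel: loose clear plastic disc, 104 mm diameter, 22 mm high, white hub up to 34 mm, ring of small steel cells; origin at the centre of its underside
- remote: bystander, loose: hearing aid remote: loose black bar 90 x 38 x 14 mm with a white slide switch nub; origin at the centre of its underside
- magnifier: bystander, loose: steel magnifier lying flat: 80 mm ring, 10 mm high, centred at its +x 50 mm, handle 12 mm thick reaching to -x 84 mm; origin on its underside, between ring and handle
- bowl: bystander, loose: green glass bowl, 110 mm across, 50 mm high; origin at the centre of its underside
- case: bystander, loose: blue spectacles case, 155 x 58 x 36 mm; origin at the centre of its underside
- tumbler: bystander, loose: clear drinking glass, 68 mm across, 95 mm high; origin at the centre of its underside

How it is judged:
By the outcome, as a careful person would: the job done as asked, in the order asked, and still so for the second after the job is handed in, with the robot touching nothing.
It also fails if it takes over 45 s, if anything falls off the work surface, if the arm or the gripper's body presses on something with over 40 N, if the wrist force passes 120 N, or if a joint passes its speed limit or range.

## Working session

There is one attempt and no reset: what is moved stays moved. The work goes in short steps, Python scripts to look and compute and a tool call to move; the robot and the scene stay as the last step left them, time stands still between calls to the robot, and variables do not carry over. Pictures are saved under pics/ and viewed, and the job is handed in when it is done.

Besides the shell and the picture viewer there is one more tool, called after "Call:" as a command line: name --argument value ..., lists and objects as JSON in quotes. play_rows: Moves the arm, as the interface text tells. Its arguments: {"type":"object","properties":{"rows":{"type":"array","items":{"type":"array","items":{"type":"array","items":{"type":"number"}}}}},"required":["rows"]}

```bash
mkdir -p pics; ls; python3 - <<'E'
from workcell import r
import cv2
s=r.state();print(s)
for c in("side","top"):
    im=r.get_image(c);cv2.imwrite(f"pics/{c}0.png",im)
    k=r.calibration(c);print(c,k)
    for n in ["tray_box","box_lid_edge","box_lid_hinge","charger_switch","charger_lever_tip","lamp_switch","lamp_lever_tip","carousel","remote","magnifier","bowl","case","tumbler"]:
        print(n,[(d['uv'],round(d['conf'],2)) for d in r.pinpoint(n,c)[:2]])
print(r.state()['t'])
E
```

```text
pics
{'t': 0.0, 'joints': array([ 1.01786514e+00,  3.59498336e-01,  1.51139076e+00, -1.76514689e-05,
        1.27249659e+00, -1.15134310e-01]), 'joint_vel': array([ 1.24276622e-04, -2.02945173e-04,  4.32490943e-04,  4.68003475e-06,
        7.20405644e-05,  1.28213573e-03]), 'joint_torque': array([ 2.28235322e-04, -5.15357888e+01, -2.70730072e+01,  6.73622056e-02,
        3.49862210e-02, -1.41905321e-04]), 'eef_pos': array([0.25401422, 0.54277417, 0.18842947]), 'tool_rot': array([-2.85959646e-04,  2.17151855e-01,  9.76137423e-01, -8.49726957e-04]), 'force': array([ 0.67727932, -0.08378669, -0.25276863]), 'wrist_torque': array([ 0.01082126, -0.02497637,  0.01204744]), 'opening': 0.9974487726426634}
side {'camera_matrix': array([[500.37789017,   0.        , 318.40773036],
       [  0.        , 500.37789017, 201.80739721],
       [  0.        ,   0.        ,   1.        ]]), 'extrinsics': array([[ 0.94676963, -0.24264601,  0.21154241,  0.28621524],
       [-0.32185152, -0.72623673,  0.60744696, -0.90719956],
       [ 0.00623529, -0.64319758, -0.76567486,  1.10445982],
       [ 0.        
[... 906 characters left out ...]
2834035, -0.01695344, -0.11080959],
       [ 0.0147539 , -0.07609552, -0.99699137,  1.12629871],
       [ 0.        ,  0.        ,  0.        ,  1.        ]])}
tray_box [([205.0, 203.8], 0.81)]
box_lid_edge [([177.3, 221.3], 0.83)]
box_lid_hinge [([197.9, 171.5], 0.75)]
charger_switch [([304.3, 224.0], 0.79), ([382.3, 144.3], 0.18)]
charger_lever_tip [([197.2, 167.6], 0.61), ([296.2, 232.5], 0.52)]
lamp_switch [([394.0, 189.4], 0.81)]
lamp_lever_tip [([404.2, 182.0], 0.39)]
carousel [([381.7, 144.2], 0.97)]
remote [([255.1, 265.2], 0.59)]
magnifier [([352.5, 261.2], 0.69)]
bowl [([294.2, 146.9], 0.72)]
case [([444.9, 192.4], 0.79)]
tumbler [([346.4, 136.4], 0.81), ([395.6, 191.7], 0.33)]
1.4
```

View pics/side0.png

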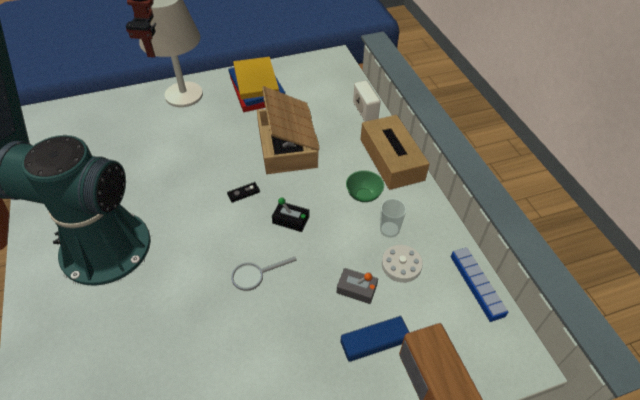

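View pics/top0.png

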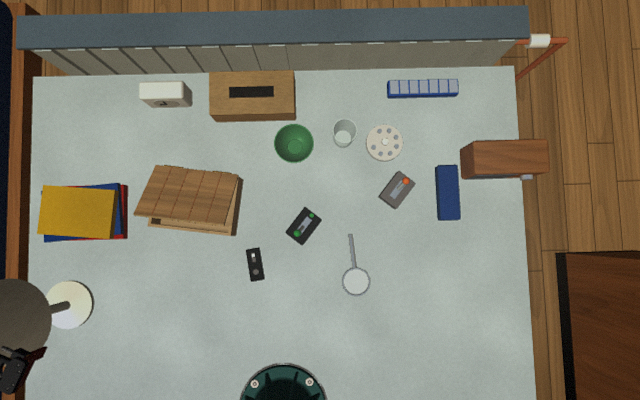

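```bash
cat > h.py <<'E'
import numpy as np,cv2
from workcell import r
def PM(c):
    k=r.calibration(c);E=np.linalg.inv(k["extrinsics"]);return k["camera_matrix"]@E[:3]
def proj(c,p):
    q=PM(c)@np.append(p,1);return q[:2]/q[2]
def ray(c,uv,z):
    P=PM(c);u,v=uv
    A=np.array([P[0]-u*P[2],P[1]-v*P[2]]);b=-(A[:,2]*z+A[:,3]);return np.linalg.solve(A[:,:2],b)
def tri(us,ut):
    X=cv2.triangulatePoints(PM("side"),PM("top"),np.array(us,float).reshape(2,1),np.array(ut,float).reshape(2,1));X=X[:3,0]/X[3,0]
    return X,np.linalg.norm(proj("side",X)-us)
E
python3 - <<'E'
from h import *
for n,a,b,z in [("box",(289.3,148),(205,203.8),0),("edge",(268.9,110.1),(177.3,221.3),0),("hinge",(310.4,127),(197.9,171.5),.07),("chg",(291.8,220.9),(304.3,224),0),("ctip",(281.6,201.4),(296.2,232.5),.074),("lamp",(359.4,286),(394,189.4),0),("ltip",(366.1,278.3),(404.2,182),.074),("remote",(244,193.8),(255.1,265.2),0),("bowl",(362.1,195.9),(294.2,146.9),0),("mag",(267.7,273.6),(352.5,261.2),0)]:
    X,e=tri(a,b);print(n,X.round(4),round(e,1),ray("side",a,z).round(4),ray("top",b,z).round(4))
p=r.state()["eef_pos"];print(proj("side",p),proj("top",p))
for c,(x0,y0,x1,y1) in dict(side=(225,70,345,245),top=(120,150,340,260)).items():
    im=cv2.imread(f"pics/{c}0.png")[y0:y1,x0:x1];f=3.4
    cv2.imwrite(f"pics/{c}0z.png",cv2.resize(im,None,fx=f,fy=f,interpolation=cv2.INTER_CUBIC))
E
```

```text
box [0.5717 0.2047 0.0048] 0.9 [0.5756 0.209 ] [0.5679 0.207 ]
edge [0.5211 0.2307 0.1501] 1.4 [0.5627 0.4084] [0.5207 0.2849]
hinge [0.6467 0.2056 0.071 ] 0.5 [0.6457 0.2069] [0.649  0.2055]
chg [ 0.5005 -0.0713 -0.0032] 0.5 [ 0.4985 -0.0734] [ 0.5027 -0.0719]
ctip [ 0.4788 -0.0522  0.0681] 0.1 [ 0.4775 -0.057 ] [ 0.4791 -0.0526]
lamp [ 0.5964 -0.3298  0.0061] 0.8 [ 0.6002 -0.3269] [ 0.5939 -0.3302]
ltip [ 0.6057 -0.346   0.064 ] 0.2 [ 0.6021 -0.3513] [ 0.6051 -0.344 ]
remote [ 0.3939  0.0683 -0.0012] 0.5 [0.3952 0.0667] [0.3916 0.0686]
bowl [ 0.7223 -0.0479 -0.0029] 0.6 [ 0.7193 -0.05  ] [ 0.7243 -0.0487]
mag [ 0.3923 -0.206  -0.0192] 0.2 [ 0.3901 -0.2179] [ 0.3943 -0.2046]
[158.70651569  56.61792817] [ 34.04309147 338.97861293]
```

View pics/side0z.png

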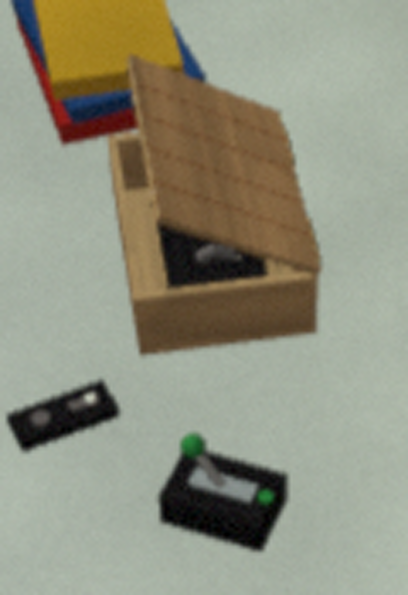

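View pics/top0z.png

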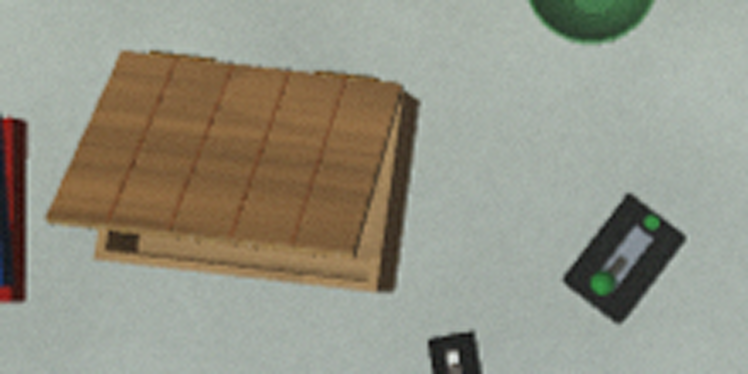

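```bash
python3 - <<'E'
from h import *
P={}
for n,a,b in [("ball",(281.8,200.9),(296.8,233.2)),("dot",(302.9,216.2),(311.8,215.3)),("eL",(263.2,86.8),(134.1,214.7)),("eR",(271.5,135.3),(224.4,225)),("hR",(319.1,149.4),(238.2,175)),("hL",(307.4,102.9),(155.9,165.3))]:
    X,e=tri(a,b);P[n]=X;print(n,X.round(4),round(e,1))
b=(ray("side",(281.8,200.9),.074)+ray("top",(296.8,233.2),.074))/2
d=(ray("side",(302.9,216.2),.035)+ray("top",(311.8,215.3),.035))/2
print(b,d,np.linalg.norm(d-b),np.degrees(np.arctan2(*(d-b)[::-1])),b+(d-b)*24/61)
v=P["hL"]-P["hR"];print(np.degrees(np.arctan2(-v[0],v[1])),np.linalg.norm(v))
v=P["eL"]-P["eR"];print(np.degrees(np.arctan2(-v[0],v[1])),np.linalg.norm(v))
from scipy.spatial.transform import Rotation as R
s=r.state();q=s["tool_rot"];print(R.from_quat([q[1],q[2],q[3],q[0]]).as_matrix().round(3))
E
```

```text
ball [ 0.4781 -0.0542  0.0727] 0.2
dot [ 0.525  -0.0943  0.0356] 0.0
eL [0.5347 0.3333 0.1572] 0.3
eR [0.5023 0.1166 0.1551] 0.1
hR [0.636  0.0968 0.0781] 0.1
hL [0.6695 0.3141 0.0756] 0.4
[ 0.47784637 -0.05476649] [ 0.5250938  -0.09406572] 0.06145526423046191 -39.752836778559484 [ 0.49643552 -0.07022848]
-8.762442155015638 0.21993897306828059
-8.511669415661585 0.21912684686165987
[[-0.906  0.424 -0.   ]
 [ 0.424  0.906 -0.   ]
 [ 0.    -0.    -1.   ]]
```

```bash
python3 - <<'E'
from h import *
print(ray("side",(183,95),0),ray("top",(70,303),0), tri((167,25),(18,322)))
from h import *
for c,(x0,y0,x1,y1) in dict(side=(80,0,240,130),top=(0,250,130,400)).items():
    im=cv2.imread(f"pics/{c}0.png")[y0:y1,x0:x1];f=3.4
    cv2.imwrite(f"pics/{c}0y.png",cv2.resize(im,None,fx=f,fy=f,interpolation=cv2.INTER_CUBIC))
E
```

```text
[0.29871324 0.58201131] [0.30381401 0.57976359] (array([0.30829527, 0.48623782, 0.31927271]), np.float64(2.423174756145413))
```

View pics/side0y.png

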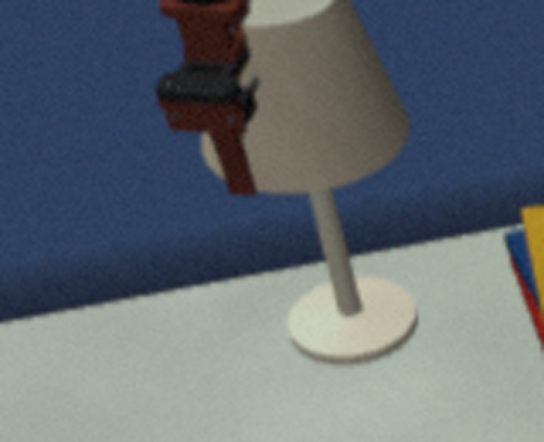

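View pics/top0y.png

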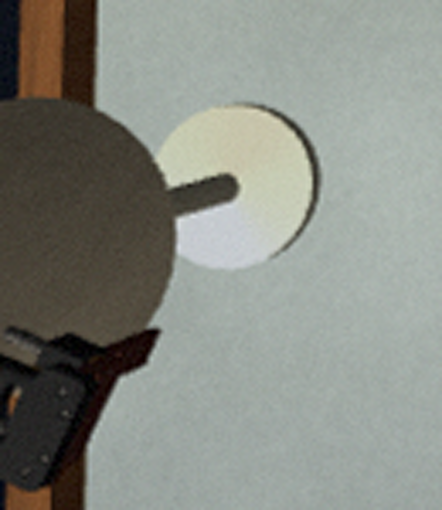

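```bash
python3 - <<'E'
from h import *
for z in (.1,.15,.2,.25,.3,.35,.4):
    print(z,proj("side",(.301,.581,z)).round(0),proj("top",(.301,.581,z)).round(0))
for t in (-.057,.057):
    for z in (.189,.27):
        p=np.array([.254+.424*t,.543+.906*t,z]);print(p,proj("side",p).round(0),proj("top",p).round(0))
E
```

```text
0.1 [178.  71.] [ 45. 311.]
0.15 [175.  58.] [ 30. 315.]
0.2 [171.  45.] [ 14. 320.]
0.25 [168.  30.] [ -4. 325.]
0.3 [164.  16.] [-24. 330.]
0.35 [160.  -0.] [-46. 337.]
0.4 [156. -17.] [-72. 344.]
[0.229832 0.491358 0.189   ] [153.  67.] [ 57. 349.]
[0.229832 0.491358 0.27    ] [146.  44.] [ 31. 361.]
[0.278168 0.594642 0.189   ] [164.  47.] [ 12. 329.]
[0.278168 0.594642 0.27    ] [158.  24.] [-18. 338.]
```

Call:
play_rows --rows '[[[0,-15,0,0,0,0,0],[0,-35,0,0,0,0,0],[0,-60,0,0,0,0,0],[0,-90,0,0,0,0,0],[0,-120,0,0,0,0,0],[0,-150,0,0,0,0,0],[0,-150,0,0,0,0,0]]]'

```text
t: 1.98
eef_pos: [0.1872, 0.4016, 0.1885]
tool_rot: [-0.001, 0.217, 0.976, -0.003]
force: [-0.2, -1.0, -0.5]
opening: 0.507
```

Call:
play_rows --rows '[[[-20,-1,-5,0,0,0,0],[-52,-2,-10,0,0,0,0],[-88,-4,-10,0,0,0,0],[-126,-5,-10,0,0,0,0],[-164,-6,-10,0,0,0,0],[-202,-8,-10,0,0,0,0],[-240,-9,-10,0,0,0,0],[-278,-11,-10,0,0,0,0],[-316,-12,-10,0,0,0,0],[-350,-14,-10,0,0,0,0],[-375,-15,-10,0,0,0,0],[-385,-15,-10,0,0,0,0]]]'

```text
t: 2.98
eef_pos: [0.5337, 0.2232, 0.1983]
tool_rot: [0.0, 0.218, 0.976, -0.003]
force: [0.3, 0.6, -0.1]
opening: 0.003
```

```bash
python3 - <<'E'
from h import *
s=r.state();print(s["eef_pos"],s["force"],s["joints"],s["opening"])
im=r.get_image("side");cv2.imwrite("pics/s1.png",cv2.resize(im[40:260,120:440],None,fx=2.5,fy=2.5))
E
```

```text
[0.53373309 0.22321377 0.19828667] [ 0.32887283  0.64470095 -0.14829512] [ 0.2804114   0.32172374  1.54355816 -0.00532722  1.27857795 -0.84864685] 0.0031509705182403975
```

View pics/s1.png

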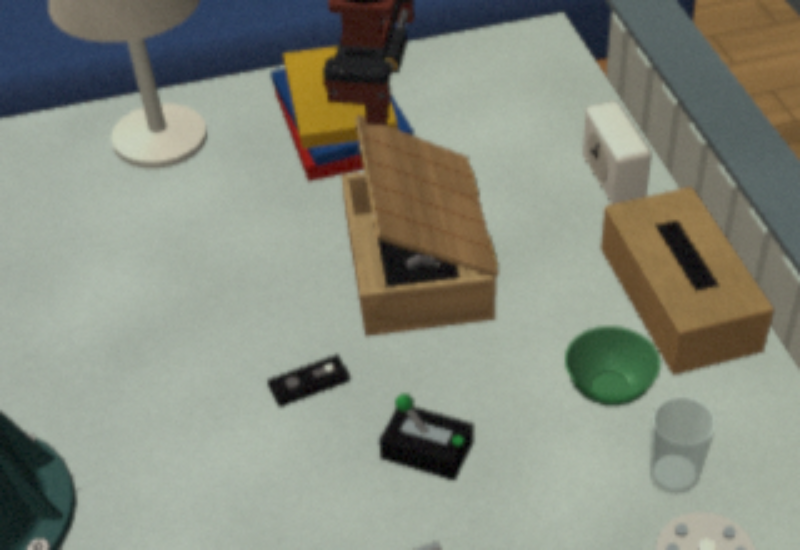

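```bash
python3 - <<'E'
from h import *
p=r.state()["eef_pos"];print(proj("side",p),proj("top",p))
im=r.get_image("side");cv2.imwrite("pics/s1f.png",im)
im=r.get_image("top");cv2.imwrite("pics/t1f.png",im)
E
```

```text
[271.19837599  97.67317109] [173.7646438  212.30852618]
```

View pics/s1f.png

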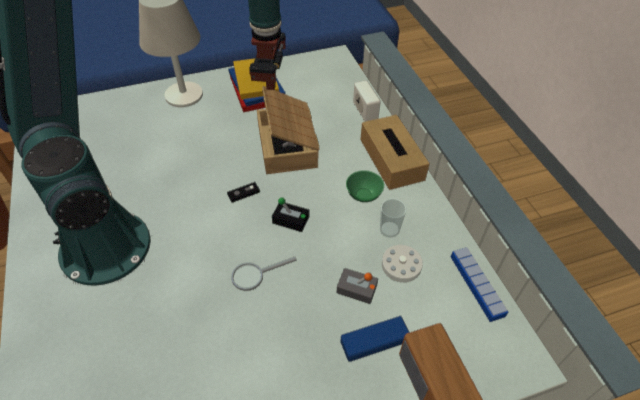

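View pics/t1f.png

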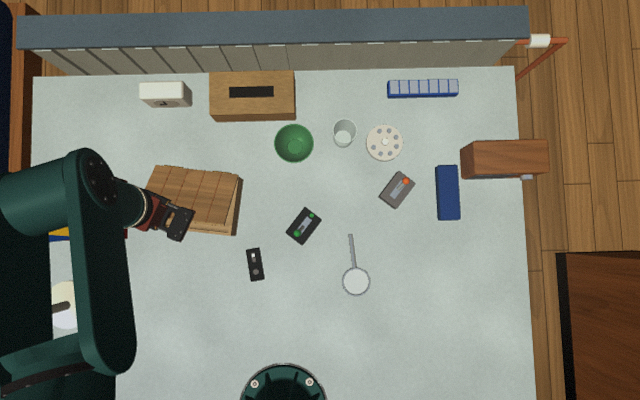

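Call:
play_rows --rows '[[[0,0,10,0,0,0,0],[0,0,20,0,0,0,0],[0,0,30,0,0,0,0],[0,0,38,0,0,0,0],[0,0,38,0,0,0,0]]]'

```text
t: 3.55
eef_pos: [0.5269, 0.2248, 0.1575]
tool_rot: [-0.003, 0.217, 0.976, -0.004]
force: [-0.8, -0.3, -1.1]
opening: 0.004
```

```bash
python3 - <<'E'
from h import *
s=r.state();print(s["eef_pos"],s["force"],proj("side",s["eef_pos"]))
im=r.get_image("side");cv2.imwrite("pics/s2.png",cv2.resize(im[50:180,220:340],None,fx=4.5,fy=4.5,interpolation=cv2.INTER_CUBIC))
E
```

```text
[0.5269115  0.22479547 0.15745399] [-0.78481871 -0.33216822 -1.10967493] [269.74051566 109.02739173]
```

View pics/s2.png

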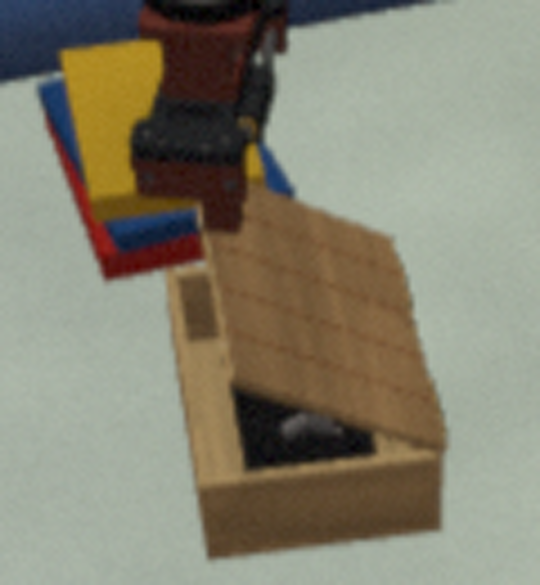

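Call:
play_rows --rows '[[[0,0,4,0,0,0,0],[0,0,8,0,0,0,0],[0,0,12,0,0,0,0],[0,0,16,0,0,0,0],[0,0,20,0,0,0,0],[0,0,20,0,0,0,0]]]'

```text
t: 4.1
eef_pos: [0.527, 0.2246, 0.1376]
tool_rot: [-0.003, 0.217, 0.976, -0.004]
force: [0.3, 0.8, -0.6]
opening: 0.008
```

```bash
python3 - <<'E'
from h import *
s=r.state();print(s["eef_pos"],s["force"],proj("side",s["eef_pos"]))
im=r.get_image("side");cv2.imwrite("pics/s3.png",cv2.resize(im[50:180,220:340],None,fx=4.5,fy=4.5,interpolation=cv2.INTER_CUBIC))
E
```

```text
[0.52703906 0.22455175 0.13759953] [ 0.26585296  0.81087466 -0.62830436] [270.26237476 114.3443325 ]
```

View pics/s3.png

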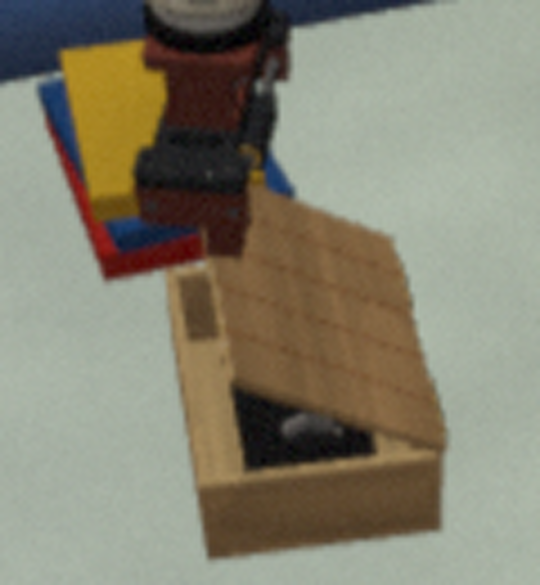

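Call:
play_rows --rows '[[[0,0,4,0,0,0,0],[0,0,8,0,0,0,0],[0,0,12,0,0,0,0],[0,0,16,0,0,0,0],[0,0,20,0,0,0,0],[0,0,20,0,0,0,0]]]'

```text
t: 4.65
eef_pos: [0.5268, 0.2244, 0.1171]
tool_rot: [-0.004, 0.217, 0.976, -0.004]
force: [0.3, -0.3, 0.9]
opening: 0.002
```

```bash
python3 - <<'E'
from h import *
s=r.state();print(s["eef_pos"],s["force"],proj("side",s["eef_pos"]))
im=r.get_image("side");cv2.imwrite("pics/s4.png",cv2.resize(im[50:180,220:340],None,fx=4.5,fy=4.5,interpolation=cv2.INTER_CUBIC))
im=r.get_image("top");cv2.imwrite("pics/t4.png",cv2.resize(im[140:260,100:260],None,fx=4.5,fy=4.5,interpolation=cv2.INTER_CUBIC))
E
```

```text
[0.5268135  0.22438442 0.1171245 ] [ 0.33699815 -0.32739808  0.86680612] [270.66645781 119.72229235]
```

View pics/s4.png

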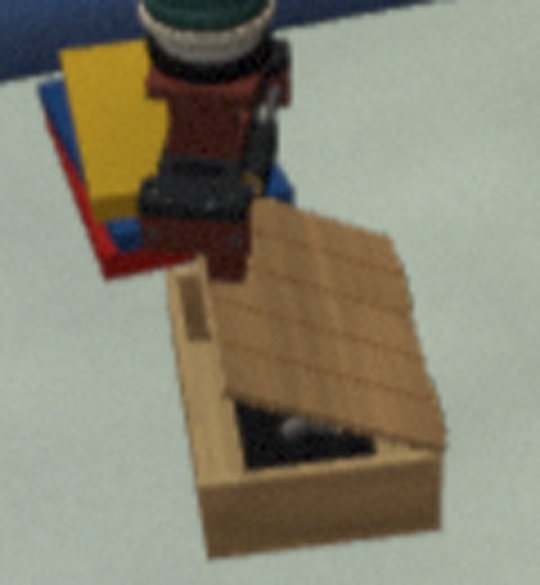

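View pics/t4.png

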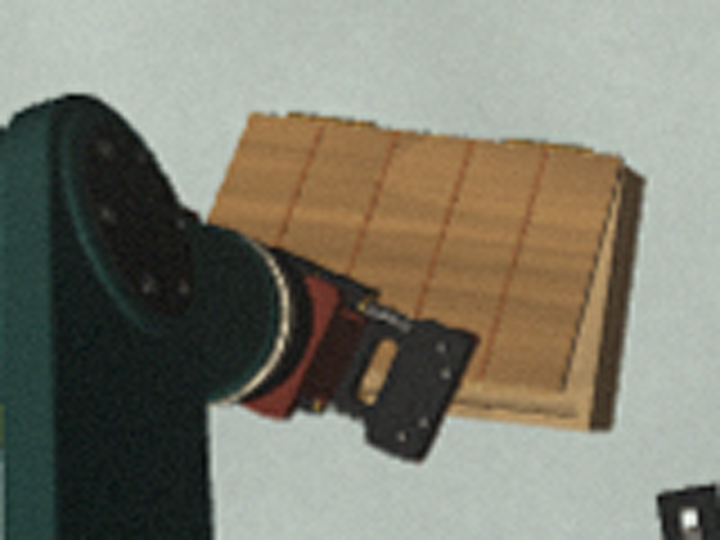

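Call:
play_rows --rows '[[[0,0,5,0,0,0,0],[0,0,11,0,0,0,0],[0,0,17,0,0,0,0],[0,0,23,0,0,0,0],[0,0,29,0,0,0,0],[0,0,35,0,0,0,0],[0,0,40,0,0,0,0],[0,0,45,0,0,0,0],[0,0,48,0,0,0,0],[0,0,48,0,0,0,0]]]'

```text
t: 5.58
eef_pos: [0.5262, 0.224, 0.0688]
tool_rot: [-0.004, 0.217, 0.976, -0.004]
force: [-0.2, 0.6, 0.4]
opening: 0.006
```

```bash
python3 - <<'E'
from h import *
s=r.state();print(s["eef_pos"],s["force"],proj("side",s["eef_pos"]))
im=r.get_image("side");cv2.imwrite("pics/s5.png",cv2.resize(im[50:180,220:340],None,fx=4.5,fy=4.5,interpolation=cv2.INTER_CUBIC))
E
```

```text
[0.52615147 0.22397085 0.06881312] [-0.16991083  0.55606554  0.37306327] [271.54802559 131.99230759]
```

View pics/s5.png

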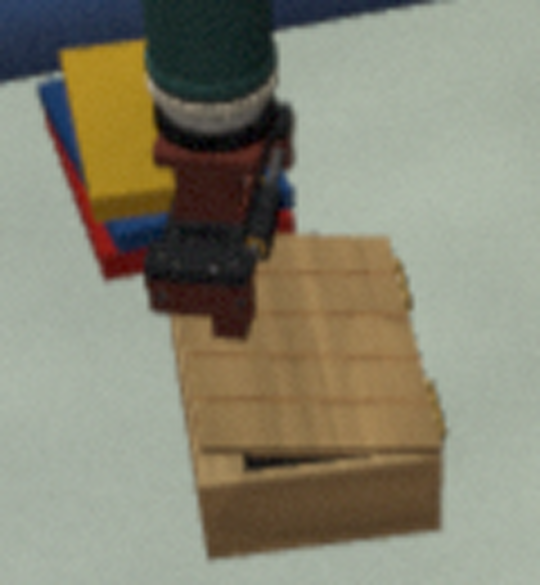

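Nearly shut, as the tip sits about 22 mm above the reported TCP. I'll press on to a firm stop.

Call:
play_rows --rows '[[[0,0,3,0,0,0,0],[0,0,6,0,0,0,0],[0,0,9,0,0,0,0],[0,0,12,0,0,0,0],[0,0,12,0,0,0,0]]]'

```text
t: 6.05
eef_pos: [0.5262, 0.2239, 0.0567]
tool_rot: [-0.004, 0.217, 0.976, -0.004]
force: [-0.2, 0.5, 0.1]
opening: 0.005
```

Call:
play_rows --rows '[[[0,0,1,0,0,0,0],[0,0,2,0,0,0,0],[0,0,3,0,0,0,0],[0,0,3,0,0,0,0]]]'

```text
t: 6.38
eef_pos: [0.526, 0.2238, 0.0535]
tool_rot: [-0.004, 0.217, 0.976, -0.004]
force: [-0.4, -0.4, -0.2]
opening: 0.007
```

```bash
python3 - <<'E'
from h import *
s=r.state();print(s["eef_pos"],s["force"],s["joint_torque"])
im=r.get_image("side");cv2.imwrite("pics/s6.png",cv2.resize(im[50:180,220:340],None,fx=4.5,fy=4.5,interpolation=cv2.INTER_CUBIC))
E
```

```text
[0.52603966 0.22383798 0.05347885] [-0.44061576 -0.42938718 -0.20408349] [-1.69343418e-01 -5.22933269e+01 -2.05409843e+01 -6.04907773e-02
  4.28381155e-02 -1.85463119e-03]
```

View pics/s6.png

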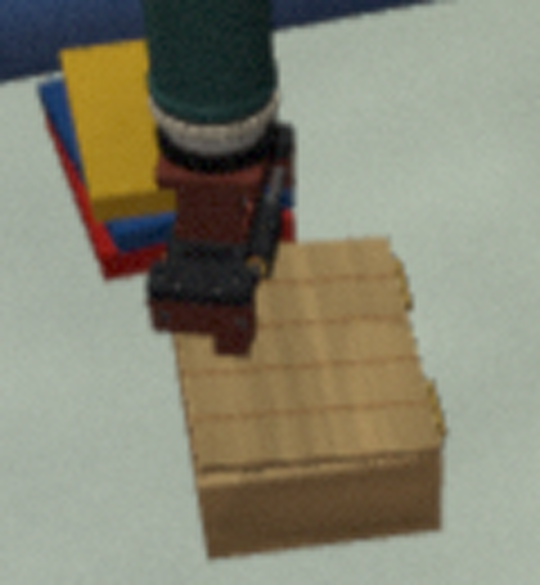

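Call:
play_rows --rows '[[[0,0,1,0,0,0,0],[0,0,2,0,0,0,0],[0,0,3,0,0,0,0]]]'

```text
t: 6.68
eef_pos: [0.526, 0.2238, 0.0505]
tool_rot: [-0.004, 0.217, 0.976, -0.004]
force: [-1.2, -0.2, 1.4]
opening: 0.003
```

Call:
play_rows --rows '[[[0,0,1,0,0,0,0],[0,0,2,0,0,0,0]]]'

```text
t: 6.85
eef_pos: [0.5259, 0.2238, 0.0484]
tool_rot: [-0.004, 0.217, 0.976, -0.004]
force: [0.1, -0.4, 0.5]
opening: 0.003
```

Call:
play_rows --rows '[[[0,0,1,0,0,0,0],[0,0,2,0,0,0,0]]]'

```text
t: 7.02
eef_pos: [0.5258, 0.2238, 0.0463]
tool_rot: [-0.004, 0.217, 0.976, -0.004]
force: [-0.7, -0.4, 1.4]
opening: 0.002
```

```bash
python3 - <<'E'
from h import *
s=r.state();print(s["eef_pos"],s["force"],s["wrist_torque"])
im=r.get_image("side");cv2.imwrite("pics/s7.png",cv2.resize(im[50:180,220:340],None,fx=4.5,fy=4.5,interpolation=cv2.INTER_CUBIC))
E
```

```text
[0.52584003 0.22384983 0.04625622] [-0.69241128 -0.39715449  1.36069538] [0.07286238 0.19382487 0.02647393]
```

View pics/s7.png

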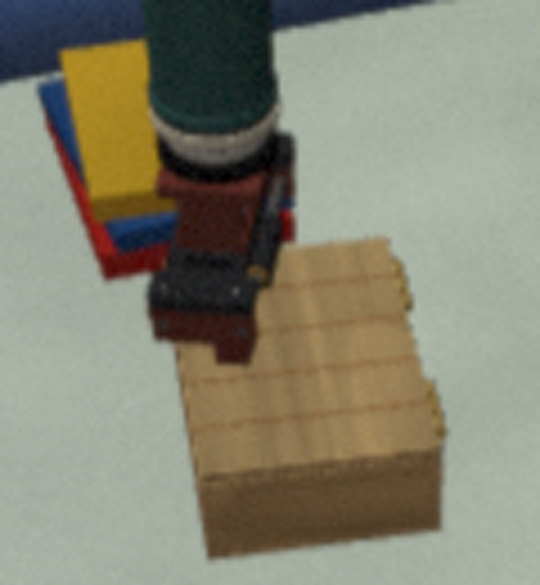

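Call:
play_rows --rows '[[[0,0,1,0,0,0,0],[0,0,2,0,0,0,0]]]'

```text
t: 7.23
eef_pos: [0.526, 0.2238, 0.0448]
tool_rot: [-0.004, 0.217, 0.976, -0.004]
force: [-4.1, -0.7, 18.1]
opening: 0.004
```

Call:
play_rows --rows '[[[0,0,-10,0,0,0,0],[0,0,-35,0,0,0,0],[0,0,-65,0,0,0,0],[0,0,-75,0,0,0,0]]]'

```text
t: 7.57
eef_pos: [0.5292, 0.225, 0.1236]
tool_rot: [-0.001, 0.217, 0.976, -0.003]
force: [1.7, -0.1, 0.8]
opening: 0.007
```

```bash
python3 - <<'E'
from h import *
from scipy.spatial.transform import Rotation as R
print(proj("side",[.526,.2238,.078]))
s=r.state();p=s["eef_pos"];q=s["tool_rot"];M=R.from_quat([q[1],q[2],q[3],q[0]]).as_matrix();print(p,s["force"])
d=np.array([.769,-.639]);C=np.array([.4965,-.0703]);t=np.append(C-.064*d,.11)
print(t,M.T@(t-p)*1000, np.degrees(np.arctan2(-M[1,0],-M[0,0])))
im=r.get_image("side");cv2.imwrite("pics/s8.png",cv2.resize(im[50:180,220:340],None,fx=4.5,fy=4.5,interpolation=cv2.INTER_CUBIC))
E
```

```text
[271.31729436 129.77608371]
[0.52916883 0.22500101 0.12355905] [ 1.68745158 -0.14112129  0.84583186]
[ 0.447284 -0.029404  0.11    ] [ -33.75127731 -265.0296861    15.19866289] -25.093068622806545
```

View pics/s8.png

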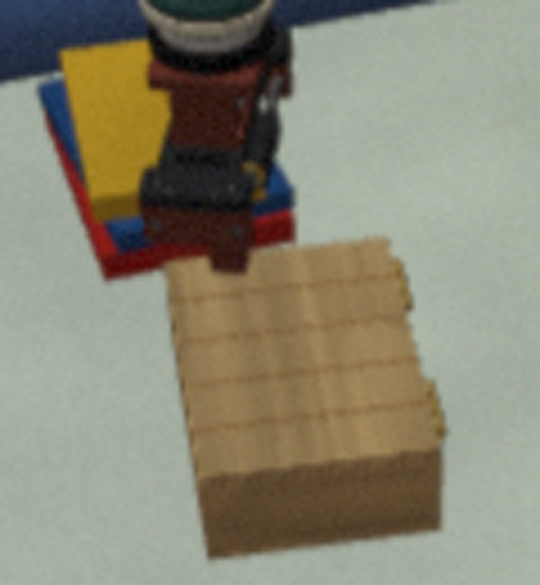

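Call:
play_rows --rows '[[[-3,-20,0,0,0,2,0],[-7,-52,4,0,0,6,0],[-11,-87,8,0,0,10,0],[-15,-122,10,0,0,14.7,0],[-20,-157,12,0,0,14.7,0],[-25,-192,14,0,0,14.7,0],[-29,-225,14,0,0,14.7,0],[-32,-250,14,0,0,14.7,0],[-34,-265,14,0,0,14.7,0],[-34,-265,14,0,0,14.7,0]]]'

```text
t: 8.45
eef_pos: [0.4469, -0.0315, 0.1108]
tool_rot: [-0.001, 0.342, 0.94, -0.003]
force: [0.1, 0.2, 0.7]
opening: 0.006
```

```bash
python3 - <<'E'
from h import *
from scipy.spatial.transform import Rotation as R
s=r.state();p=s["eef_pos"];q=s["tool_rot"];M=R.from_quat([q[1],q[2],q[3],q[0]]).as_matrix();print(p,s["force"])
d=np.array([.769,-.639]);C=np.array([.4965,-.0703])
for k in (.064,.012):
    t=np.append(C-k*d,.03)
    print(t,M.T@(t-p)*1000, np.degrees(np.arctan2(-M[1,0],-M[0,0])))
print(proj("side",p+[0,0,.032]))
im=r.get_image("side");cv2.imwrite("pics/s9.png",cv2.resize(im[130:260,220:340],None,fx=4.5,fy=4.5,interpolation=cv2.INTER_CUBIC))
print(r.pinpoint("charger_lever_tip","side")[:1])
E
```

```text
[ 0.44685105 -0.03148726  0.11078695] [0.1161377  0.23517947 0.69606325]
[ 0.447284 -0.029404  0.03    ] [ 1.06871163  2.37738313 80.77292433] -39.95289576318285
[ 0.487272 -0.062632  0.03    ] [-50.92259223   2.58455349  80.81206334] -39.95289576318285
[266.24331524 180.13388416]
[{'uv': [279.6, 201.8], 'conf': 0.66}]
```

View pics/s9.png

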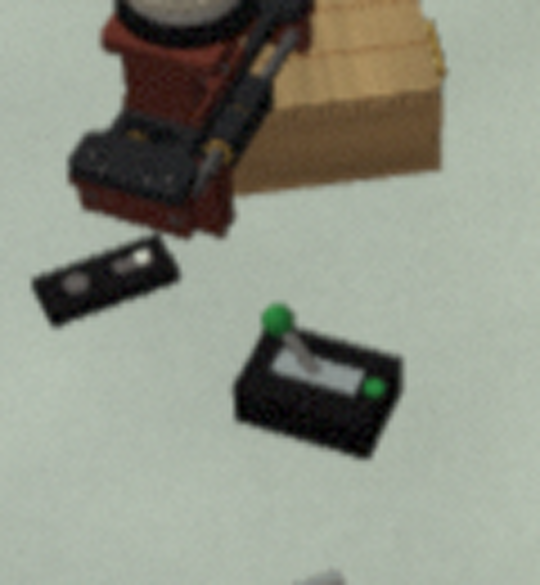

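Call:
play_rows --rows '[[[3,2,15,0,0,0,0],[5,2.5,35,0,0,0,0],[5,2.5,60,0,0,0,0],[5,2.5,76,0,0,0,0],[5,2.5,80,0,0,0,0],[5,2.5,80,0,0,0,0]]]'

```text
t: 9.05
eef_pos: [0.4448, -0.0233, 0.0299]
tool_rot: [-0.002, 0.341, 0.94, -0.002]
force: [-0.0, -0.9, -0.4]
opening: 0.003
```

```bash
python3 - <<'E'
from h import *
s=r.state();p=s["eef_pos"];print(p,s["force"],proj("side",p+[0,0,.032]))
im=r.get_image("side");cv2.imwrite("pics/s10.png",cv2.resize(im[130:260,220:340],None,fx=4.5,fy=4.5,interpolation=cv2.INTER_CUBIC))
im=r.get_image("top");cv2.imwrite("pics/t10.png",cv2.resize(im[170:290,220:340],None,fx=4.5,fy=4.5,interpolation=cv2.INTER_CUBIC))
E
```

```text
[ 0.44477814 -0.0233329   0.02988641] [-0.01824501 -0.86624714 -0.38753539] [266.91481178 198.228209  ]
```

View pics/s10.png

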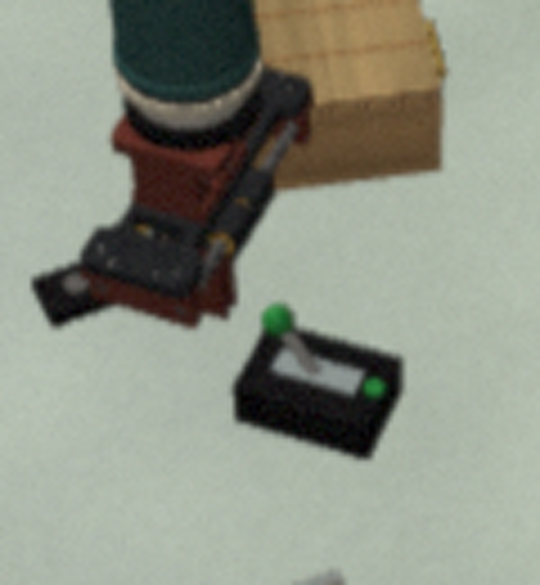

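View pics/t10.png

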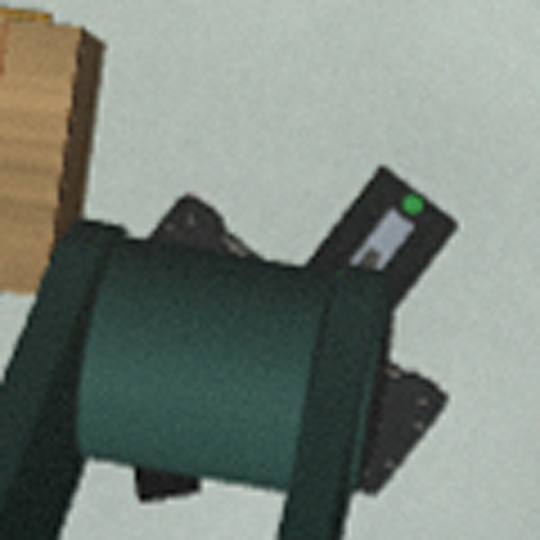

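Call:
play_rows --rows '[[[-6,-3,0,0,0,0,0],[-12,-3,0,0,0,0,0],[-18,-3,0,0,0,0,0],[-24,-3,0,0,0,0,0],[-29,-3,0,0,0,0,0],[-34,-3,0,0,0,0,0],[-39,-3,0,0,0,0,0],[-44,-3,0,0,0,0,0],[-44,-3,0,0,0,0,0]]]'

```text
t: 9.9
eef_pos: [0.4802, -0.0556, 0.0317]
tool_rot: [0.001, 0.341, 0.94, -0.002]
force: [0.1, 1.2, -0.8]
opening: 0.003
```

```bash
python3 - <<'E'
from h import *
s=r.state();p=s["eef_pos"];print(p,s["force"])
im=r.get_image("side");cv2.imwrite("pics/s11.png",cv2.resize(im[130:260,220:340],None,fx=4.5,fy=4.5,interpolation=cv2.INTER_CUBIC))
E
```

```text
[ 0.48017301 -0.05561451  0.03165365] [ 0.10995181  1.16844451 -0.76269236]
```

View pics/s11.png

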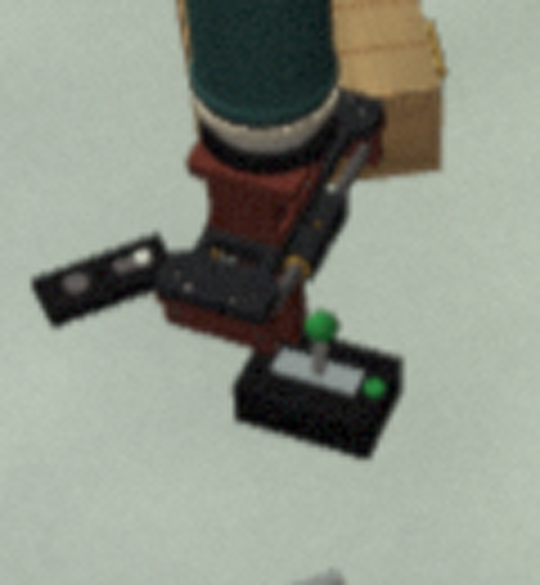

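Lever is nearly upright and the block has not moved. Continuing past the middle.

Call:
play_rows --rows '[[[-4,0,0,0,0,0,0],[-8,0,0,0,0,0,0],[-12,0,0,0,0,0,0],[-15,0,0,0,0,0,0],[-15,0,0,0,0,0,0]]]'

```text
t: 10.37
eef_pos: [0.4919, -0.0654, 0.0317]
tool_rot: [0.001, 0.341, 0.94, -0.002]
force: [0.5, 0.2, -0.1]
opening: 0.006
```

```bash
python3 - <<'E'
from h import *
s=r.state();p=s["eef_pos"];print(p,s["force"])
im=r.get_image("side");cv2.imwrite("pics/s12.png",cv2.resize(im[130:260,220:340],None,fx=4.5,fy=4.5,interpolation=cv2.INTER_CUBIC))
E
```

```text
[ 0.49194994 -0.06536514  0.03168507] [ 0.54948337  0.18606922 -0.1155837 ]
```

View pics/s12.png

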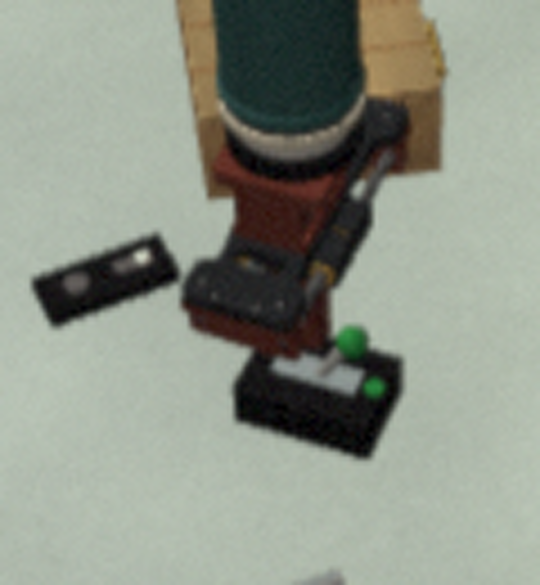

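Call:
play_rows --rows '[[[8,0,0,0,0,0,0],[25,0,0,0,0,0,0],[50,0,-5,0,0,0,0],[60,0,-30,0,0,0,0],[65,0,-65,0,0,0,0],[70,10,-100,0,0,0,0],[70,40,-130,0,0,0,0],[70,75,-150,0,0,0,0],[70,100,-150,0,0,0,0],[70,100,-150,0,0,0,0]]]'

```text
t: 11.25
eef_pos: [0.5056, 0.0606, 0.183]
tool_rot: [0.004, 0.34, 0.94, -0.0]
force: [-0.0, 0.7, 0.5]
opening: 0.003
```

```bash
python3 - <<'E'
from h import *
s=r.state();p=s["eef_pos"];print(s["t"],p,s["force"])
for c in("side","top"):
    cv2.imwrite(f"pics/{c}13.png",r.get_image(c))
    for n in ["charger_switch","charger_lever_tip","lamp_lever_tip","remote","magnifier","bowl","tumbler"]:
        print(c,n,[(d['uv'],round(d['conf'],2)) for d in r.pinpoint(n,c)[:2]])
for c,(x0,y0,x1,y1) in dict(side=(225,70,405,305),top=(130,130,420,300)).items():
    im=cv2.imread(f"pics/{c}13.png")[y0:y1,x0:x1];f=2.5
    cv2.imwrite(f"pics/{c}13z.png",cv2.resize(im,None,fx=f,fy=f,interpolation=cv2.INTER_CUBIC))
X,d=None,None
for z,l in((-.024,"off"),(.024,"on")):
    b=np.array([.4965+.769*z,-.0703-.639*z,.074]);print(l,proj("side",b),proj("top",b))
E
```

```text
11.25 [0.50559969 0.06056161 0.18301701] [-0.02448329  0.67025679  0.51805087]
side charger_switch [([290.0, 220.7], 0.82), ([372.7, 341.0], 0.69)]
side charger_lever_tip [([296.0, 204.3], 0.54)]
side lamp_lever_tip [([369.8, 278.9], 0.65), ([372.6, 341.0], 0.19)]
side remote [([243.4, 193.0], 0.95)]
side magnifier [([270.0, 274.0], 0.75), ([369.8, 279.3], 0.44)]
side bowl [([364.3, 192.3], 0.92), ([369.7, 278.2], 0.41)]
side tumbler [([388.8, 229.4], 0.78)]
top charger_switch [([303.4, 226.6], 0.88)]
top charger_lever_tip [([294.2, 148.1], 0.51), ([307.7, 219.1], 0.39)]
top lamp_lever_tip [([406.2, 182.9], 0.51)]
top remote [([255.8, 263.5], 0.53), ([393.6, 189.7], 0.53)]
top magnifier [([352.7, 261.6], 0.95)]
top bowl [([293.2, 150.2], 0.8)]
top tumbler [([406.3, 177.6], 0.58)]
off [281.60139512 200.81129876] [297.12085991 232.88003526]
on [298.08402096 205.78984969] [308.390586   218.53995771]
```

View pics/side13z.png

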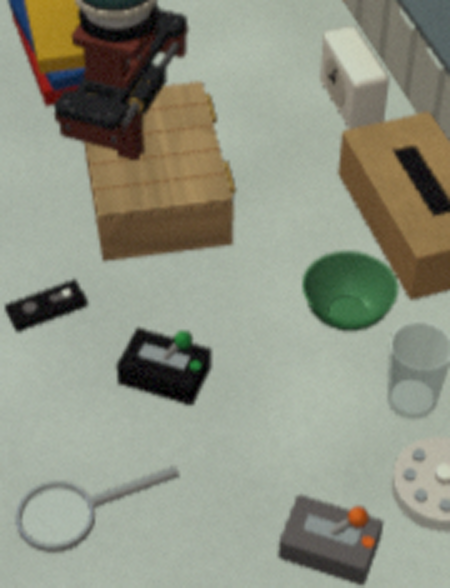

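View pics/top13z.png

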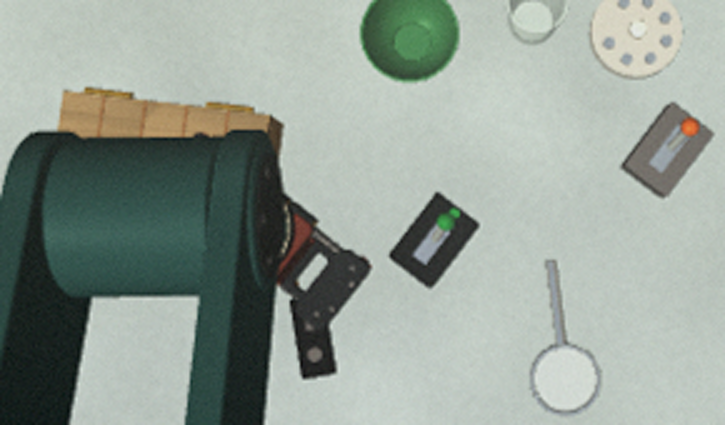

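```bash
python3 -c "
from workcell import r
print(r.close_job())"
```

```text
the job is handed in; nothing more can be done
None
```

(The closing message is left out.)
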